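# Close the pastel case with its spring-held drop-in lid

### The arm

A 7-joint arm with a two-finger parallel gripper is mounted at the origin on the work surface. World frame = base frame: x ahead of the robot, y to its left, z up, the work surface at z = 0. Lengths are in m, angles in rad, forces in N, time in s.
With the tool pointing down it reaches from about 0.425 to 0.825 m from the base axis. Payload 3.6 kg.
Tool frame: the origin (TCP) lies where the fingers leave the gripper's body, on its centre line; the fingertips stand 73 mm ahead of it and the grasp point (between the pads) lies 54 mm ahead of it; z points along the fingers, y is the line along which they close (so a half turn about z gives the same grasp; the last joint's range is limited). The gripper opens to 85 mm and grips with 20 to 120 N. Pads are 22 mm wide; open, the fingers measure 114 mm over their backs; the gripper's body (76 mm by 85 mm) begins 54 mm behind the grasp point. The pads swing forward as they close: fully open they stand 13 mm farther back than shut.
Start: joints at [1.127, 0.615, -0.013, 1.423, 0.008, 1.103, -0.04], TCP at [0.264, -0.594, 0.304] pointing down, gripper open.
Joint ranges: [-3.12, 3.12], [-0.3, 2.06], [-1.34, 1.32], [0.26, 2.42], [-1.36, 4.5], [0.01, 1.98], [-2.84, 2.84]. Speed limits (rad/s): [2.79, 2.79, 3.14, 3.14, 3.14, 3.14, 3.14].

### API

Orientations are given as a unit quaternion [x, y, z, w].
In Python, from station import arm, snapshot, camera_info, ticket gives the robot as it stands. Calls block until the motion is done:
- arm.movep(position, orientation): joint-space move of the TCP to a pose.
- arm.line_to(position, velocity=0.15, ori=None): straight line of the TCP; ori=None keeps the orientation; velocity is the mean speed in m/s.
- arm.move_j(angles): joint-space move.
- arm.move_gripper(opening, effort=None): opening from 0.0 (shut) to 1.0 (fully open); effort is the grip in N (None keeps the last); returns when the fingers have stopped.
- arm.pause(seconds).
- arm.ik(position, orientation): joint angles nearest the present ones, or None.
- snapshot(name): name is "scene" or "top" or "wrist"; returns the picture (384x512x3 uint8, blue, green, red); there is no depth.
- camera_info(name): a dict with "fx", "fy", "cx", "cy" (pixels), "R" (3x3) and "t" (3): a world point X has camera coordinates R X + t; the wrist camera has in their place "T_tool_cam" (4x4, takes a point from camera to tool coordinates, whose origin is the TCP and whose axes are the flange's). Camera axes: x right, y down, z forward; pixel columns grow to the right and rows downward; lengths in m; the calibration is good to about 2 mm. A picture is of the moment at which its call begins: read the wrist's pose just before it. camera_info takes no time and is no camera call.
A pose or a line that the arm cannot do raises arm.MotionError and nothing moves.
- ticket.finish_job(): hands the job in; it is judged then, once.
Readings, each from a call of its own:
- arm.read_time(): time.
- arm.read_joint_positions(): joint angles.
- arm.read_dq(): joint speeds.
- arm.read_effort(): joint torques, N m.
- arm.read_tool_pos(): TCP position.
- arm.read_eef_rot(): TCP orientation.
- arm.read_ft_force(): force on the tool from outside, world axes, zero at the start.
- arm.read_wrist_torque(): the same for the moment, N m.
- arm.read_opening(): opening from 0.0 (shut) to 1.0 (fully open).
- arm.read_finger_force(): force on a finger pad.
Only numpy, scipy, OpenCV 4.12 (cv2) and the standard library are available. Lean on these libraries where they do the work, as an engineer would, in place of code of your own. Each camera call takes 0.05 s, during which the arm holds its last target. There are 200 camera calls.

### The job

Close the wooden pastel case with its lid: hold the lid at an angle, slide its long red tongue under the metal lip against the sprung bar, then keep pushing while you lower the other end flat behind the far lip, and let the spring push it home so that the lid is locked under both lips. Let go, and leave the other things on the table where they are.

Things in the scene. Friction and masses are not known exactly. Their poses are not given: they have to be found in the camera images.
- case: Pastel case: open light-wood box fixed to the table, 242 x 156 mm, 60 mm high, black compartments with coloured pastels inside. Axes: +x along the case from its groove end to its far end, y across, z up. Side walls 136 mm apart inside, their tops 60 mm up. Ledges 45 mm up carry the lid at the ends and sides. Origin at table height, 90 mm along +x from groove_mouth.
- groove_mouth (a point): Groove of the case, at mid-width: point on the ledge (45 mm up) straight below the edge of the metal lip; axes as the case. In this frame, in mm: the metal lip covers x = -40 to 0, underside z = 11, top z = 15. The groove is 11 high, 136 wide. Lid closed: its long tongue ends at x = -10, its short one at x = 190, underside at z = 0.
- far_lip (a point): Edge of the case's far lip (dark wood) at mid-width, at ledge height: x = 186 mm, y = z = 0 of groove_mouth; axes as the case. The lip reaches from here 16 mm to +x, underside 8 mm and top 15 mm above the ledge; the far wall's inner face is 4 mm to +x of this point.
- spring_bar (a joint): Sprung steel bar in the groove, in m: 0 at rest (face 8 mm inside groove_mouth), grows as it is pushed deeper (to -x), at most 0.010. Pushes back with 2.2 N at 0, 4 N with the lid home (0.002), 11 N at 0.010; well damped. The lid's far end passes down behind the far lip only while the bar is pushed in beyond 0.006, best about 0.008.
- lid_grip (a point): Centre of the lid's handle, half-way up, 37 mm above the lid's underside. The handle is an upright dark-wood bar 70 mm long (y), 16 mm thick (x), from 15 to 59 mm above the underside, amid the lid. Axes: +x from the lid's long tongue to its short one, z up out of the lid.
- lid: The lid: wooden board, about 0.3 kg, lying flat on the table, handle up. 200 mm long over its tongues (x), 130 mm wide (y), 15 mm thick; 3 mm clearance each side in the case. Origin at the centre of its underside, axes as lid_grip.
- lid_tongue (a point): Tip of the lid's long red tongue, at mid-width on the underside: 100 mm to -x and 37 mm below lid_grip. The tongue is 6 mm thick, flush with the underside, 22 mm long (x), as wide as the lid. The groove takes it tilted (tongue down) by up to about 15 degrees at full depth.
- lid_far (a point): Tip of the lid's short tongue, at mid-width on the underside: 100 mm to +x and 37 mm below lid_grip; 6 mm thick, flush with the underside, 8 mm long, as wide as the lid.
- eraser: white eraser block, 45 x 22 x 14 mm, lying flat, origin under its centre
- glue_stick: yellow glue stick standing upright, 26 mm in diameter, 90 mm tall, origin under its centre
- tray: open black plastic tray with four compartments, 200 x 150 x 35 mm, origin under its centre
- brush: paint brush lying on the table along its x axis, about 200 mm long
- mug: blue mug, 76 mm in diameter, 90 mm tall, origin under its centre
- tape: green roll of tape lying flat, 70 mm in diameter, 24 mm high, origin under its centre
- paint_red_bottle: red paint bottle, 56 mm in diameter, 160 mm tall, origin under its centre
- paint_blue_bottle: blue paint bottle, 56 mm in diameter, 160 mm tall, origin under its centre
Not all that is in view belongs to the job. What is shaped like the lid but green is not meant.

How it is judged:
By the outcome, as a careful person would: the job done as asked, in the order asked, and still so for the second after the job is handed in, with the robot touching nothing.
It also fails if it takes over 51 s, if anything falls off the work surface, if the arm or the gripper's body presses on something with over 40 N, if the wrist force passes 120 N, or if a joint passes its speed limit or range.

## Working session

There is one attempt and no reset: what is moved stays moved. The work goes in short steps, each a Python script; the robot and the scene stay as the last script left them, time stands still between calls to the robot, and variables do not carry over. Pictures are saved under pics/ and viewed, at most 10 in all, crops included, and the job is handed in when it is done.

```bash
mkdir -p pics; ls; python3 - <<'E'
from station import *
import cv2,numpy as np
for n in("scene","top"):
    cv2.imwrite(f"pics/{n}0.png",snapshot(n))
    i=camera_info(n);R=np.array(i["R"]);print(n,i["fx"],i["cx"],i["cy"],(-R.T@np.array(i["t"])).round(3),R.round(2).tolist())
print(camera_info("wrist"));print(arm.read_time(),arm.read_eef_rot(),arm.read_tool_pos())
E
```

```text
pics
scene 352.837179030271 256.7852278175194 182.18528221709704 [1.527 0.091 0.698] [[-0.1, 0.99, 0.01], [0.54, 0.07, -0.84], [-0.84, -0.08, -0.54]]
top 469.16863479918123 259.24041381608663 186.88352393117032 [0.215 0.005 1.64 ] [[0.02, -1.0, -0.0], [-0.98, -0.01, -0.19], [0.19, 0.01, -0.98]]
{'fx': 344.6965929517804, 'fy': 344.6965929517804, 'cx': 253.51615179810108, 'cy': 193.1908623107623, 'T_tool_cam': array([[ 9.94908016e-05, -9.45105056e-01, -3.26766618e-01,
         8.45659975e-02],
       [ 9.99999992e-01,  1.19579319e-04, -4.13880046e-05,
        -9.86230613e-05],
       [ 7.81905421e-05, -3.26766612e-01,  9.45105061e-01,
        -6.95178240e-02],
       [ 0.00000000e+00,  0.00000000e+00,  0.00000000e+00,
         1.00000000e+00]])}
0.1 [ 9.78251274e-01  2.07420079e-01 -2.66817878e-04 -1.13377401e-03] [ 0.2635267  -0.59362249  0.30284273]
```

View pics/top0.png

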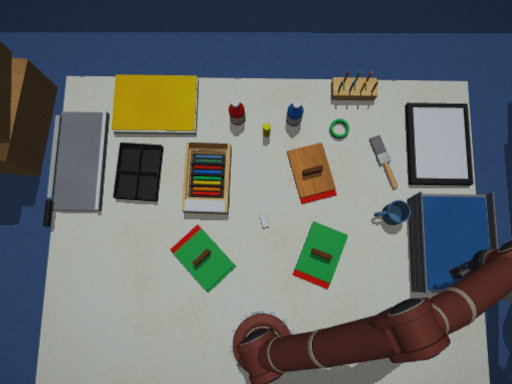

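View pics/scene0.png

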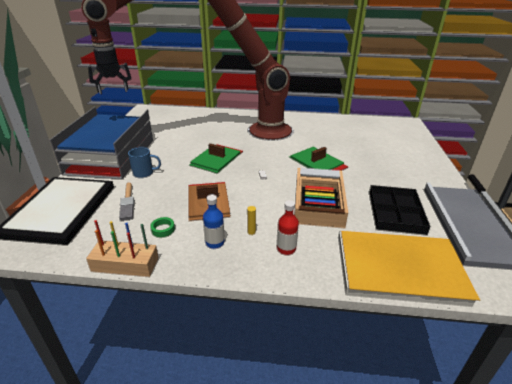

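Candidates for the lid are the brown board with a dark handle at top (312,172), a green one at (203,258) and a green one at (321,254). I choose the brown one, whose red tongue is at (318,197). The case is at (207,178), with the grey metal lip at its robot end (205,206).

```bash
cat > h.py <<'E'
import numpy as np,cv2
from scipy.spatial.transform import Rotation as Ro
from station import *
def cam(n,pose=None):
    i=camera_info(n)
    if n=="wrist":
        p,q=pose;T=np.eye(4);T[:3,:3]=Ro.from_quat(q).as_matrix();T[:3,3]=p
        M=np.linalg.inv(T@np.array(i["T_tool_cam"]));R,t=M[:3,:3],M[:3,3]
    else: R,t=np.array(i["R"]),np.array(i["t"])
    K=np.array([[i["fx"],0,i["cx"]],[0,i["fy"],i["cy"]],[0,0,1]]);return K,R,t
def ray(c,uv):
    K,R,t=c;d=R.T@np.linalg.solve(K,[uv[0],uv[1],1]);return -R.T@t,d
def onz(c,uv,z):
    o,d=ray(c,uv);return o+d*(z-o[2])/d[2]
def tri(rays):
    A=np.zeros((3,3));b=np.zeros(3)
    for o,d in rays:
        d=d/np.linalg.norm(d);P=np.eye(3)-np.outer(d,d);A+=P;b+=P@o
    x=np.linalg.solve(A,b);res=[np.linalg.norm(np.cross(x-o,d/np.linalg.norm(d))) for o,d in rays]
    return x,max(res)
def proj(c,X):
    K,R,t=c;p=K@(R@np.asarray(X)+t);return p[:2]/p[2]
def quat(yaw,tilt=0.):
    """tool z down, tool y along lid -x, tool x along lid -y; lid x = yaw about z, tongue down by tilt"""
    L=Ro.from_euler("z",yaw)*Ro.from_euler("y",-tilt)
    return (L*Ro.from_matrix(np.array([[0,-1,0],[-1,0,0],[0,0,-1]]).T)).as_quat()
E
python3 - <<'E'
from h import *
c=cam("top")
for n,uv,z in [("lid handle",(312,172),.05),("red end",(318,197),.01),("lid far",(305,148),.01),("lip",(205,206),.06),("case far",(208,143),.06),("glue",(266,130),.05),("blue",(295,112),.1),("red",(237,112),.1)]: print(n,onz(c,uv,z).round(3))
q=quat(.2);print(q)
for p in [(.6,-.05,.4),(.55,.07,.4),(.6,-.1,.2),(.6,.1,.2),(.6,.2,.2)]:
    for s in (0,np.pi):
        q=(Ro.from_quat(quat(.1))*Ro.from_euler("z",s)).as_quat();j=arm.ik(p,q);print(p,s,None if j is None else np.round(j,2))
E
```

```text
lid handle [ 0.581 -0.166  0.05 ]
red end [ 0.5   -0.191  0.01 ]
lid far [ 0.678 -0.146  0.01 ]
lip [0.454 0.2   0.06 ]
case far [0.677 0.198 0.06 ]
glue [ 0.731 -0.004  0.05 ]
blue [ 0.781 -0.103  0.1  ]
red [0.778 0.097 0.1  ]
[ 0.77416708 -0.63298131  0.          0.        ]
(0.6, -0.05, 0.4) 0 [-0.54  0.67  1.14  1.43 -0.61  1.42 -2.44]
(0.6, -0.05, 0.4) 3.141592653589793 [ 0.35  0.51 -0.51  1.4   0.25  1.29 -0.07]
(0.55, 0.07, 0.4) 0 [ 0.5   0.59 -1.15  1.53  0.55  1.37  2.54]
(0.55, 0.07, 0.4) 3.141592653589793 [ 0.19  0.43 -0.55  1.54  0.23  1.24 -0.29]
(0.6, -0.1, 0.2) 0 [-0.13  0.7   0.44  1.68 -0.38  0.85 -2.57]
(0.6, -0.1, 0.2) 3.141592653589793 [ 0.35  0.69 -0.37  1.66  0.31  0.85 -0.05]
(0.6, 0.1, 0.2) 0 [ 0.39  0.94 -1.15  1.65  0.92  1.19  2.26]
(0.6, 0.1, 0.2) 3.141592653589793 [ 0.04  0.69 -0.41  1.66  0.34  0.86 -0.4 ]
(0.6, 0.2, 0.2) 0 [ 0.22  0.97 -1.15  1.58  0.93  1.23  2.13]
(0.6, 0.2, 0.2) 3.141592653589793 [-0.1   0.73 -0.45  1.59  0.38  0.91 -0.58]
```

```bash
sed -i 's/\[\[0,-1,0\],\[-1,0,0\],\[0,0,-1\]\]/[[0,1,0],[1,0,0],[0,0,-1]]/; s/lid -x, tool x along lid -y/lid +x, tool x along lid +y/' h.py
python3 - <<'E'
from h import *
import pickle
S=[]
for k,p in enumerate([(.58,-.09,.32),(.56,.14,.36),(.56,.24,.32)]):
    arm.movep(p,quat(0.1 if k else .2));print(arm.read_time())
    pose=(arm.read_tool_pos(),arm.read_eef_rot());im=snapshot("wrist");S.append((pose,im));cv2.imwrite(f"pics/w{k}.png",im)
pickle.dump(S,open("w.pkl","wb"))
cv2.imwrite("pics/w012.png",np.hstack([cv2.resize(s[1],(400,300)) for s in S[:2]]))
E
```

```text
2.2333
3.2167
3.775
```

View pics/w012.png

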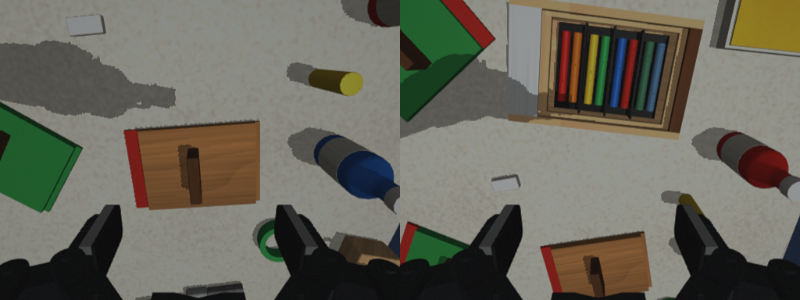

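View pics/w2.png

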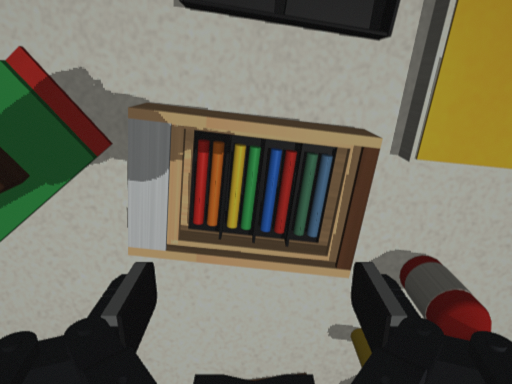

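w0 (montage left, scale 1.28): the brown lid has its centre near full pixel (245,212), the red tongue at (172,216) and the handle at (247,225). w2: the case's metal lip edge is near u=168 and the dark far lip near (350,205). Next, a close crop to confirm the choice and pick edges.

```bash
python3 - <<'E'
import cv2,numpy as np
a=cv2.imread("pics/w2.png")[95:285,120:390];b=cv2.imread("pics/w0.png")[148:273,152:342]
def up(x,s,x0,y0):
    x=cv2.resize(x,None,fx=s,fy=s,interpolation=cv2.INTER_CUBIC);x=cv2.convertScaleAbs(x,alpha=1.4)
    return x
cv2.imwrite("pics/z2.png",up(a,2.9,0,0));cv2.imwrite("pics/z0.png",up(b,4,0,0))
E
```

```text
(no output)
```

View pics/z2.png

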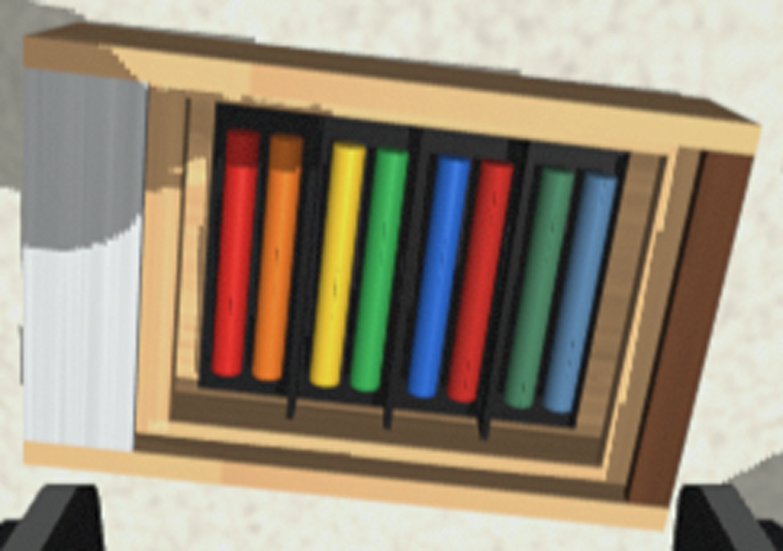

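View pics/z0.png

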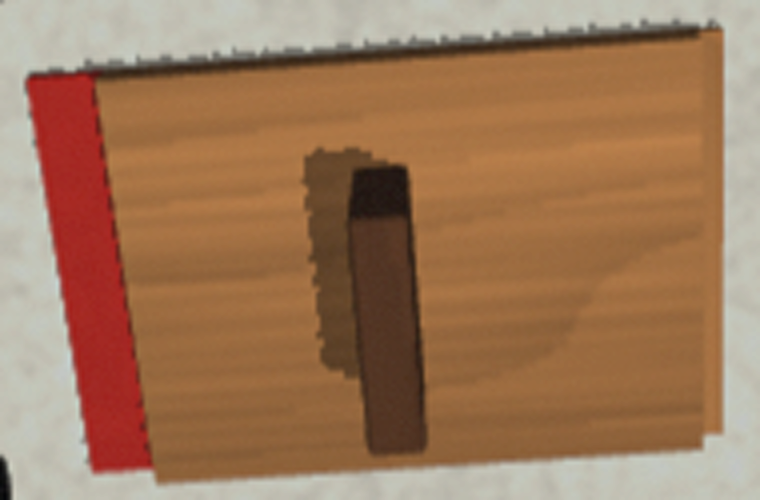

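z0 confirms the brown lid, with red tongue tip corners at crop (28,76) and (92,472), and handle top corners at (350,217), (410,217), (427,452), (370,455). z2 shows the lip edge from (149,86) to (134,450) and the far lip edge from (704,152) to (629,498). I need the same features in w1 to get heights.

```bash
python3 - <<'E'
import cv2,numpy as np
w=cv2.imread("pics/w1.png");a=w[0:180,130:395];b=w[294:384,175:440]
x=cv2.resize(np.vstack([a,b]),None,fx=2.2,fy=2.2,interpolation=cv2.INTER_CUBIC)
cv2.imwrite("pics/z1.png",cv2.convertScaleAbs(x,alpha=1.4))
E
```

```text
(no output)
```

View pics/z1.png

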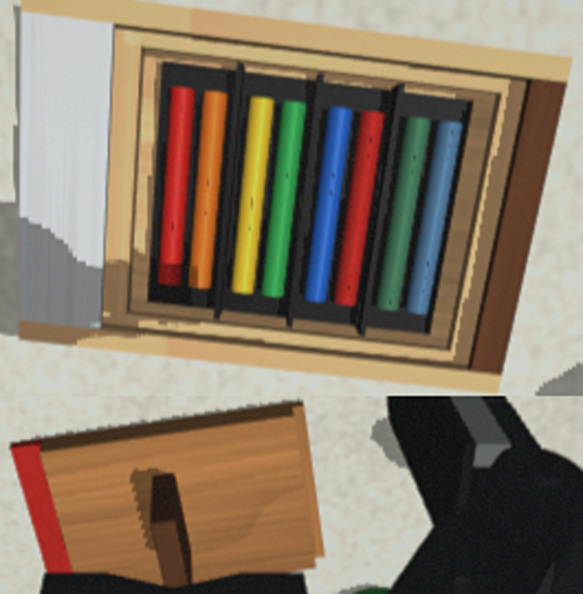

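```bash
cat > meas.py <<'E'
from h import *
import pickle
S=pickle.load(open("w.pkl","rb"));C=[cam("wrist",s[0]) for s in S]
def f(s,x0,y0):return lambda u,v:((u+.5)/s-.5+x0,(v+.5)/s-.5+y0)
z0=f(4,152,148);z2=f(2.9,120,95);z1=f(2.2,130,0);z1l=lambda u,v:f(2.2,175,294)(u,v-396)
F=[("lipA",.06,z2(149,86),z1(114,22)),("lipB",.06,z2(134,450),z1(102,326)),("farA",.06,z2(704,152),z1(530,80)),("farB",.06,z2(629,498),z1(470,369)),
("c1",.06,z2(25,36),None),("c2",.06,z2(760,124),z1(573,58)),("c3",.06,z2(665,529),z1(498,391)),("c4",.06,z2(25,464),z1(20,335)),]
P={}
for n,z,a,b in F:
    P[n]=onz(C[2],a,z);print(n,P[n].round(4),*( [] if b is None else [onz(C[1],b,z).round(4)]+[np.round(x,4) for x in tri([ray(C[2],a),ray(C[1],b)])]))
G=[("tipA",.006,z0(28,76),z1l(12,445)),("tipB",.006,z0(92,472),None),("topA",.015,z0(97,77),z1l(42,450)),("topC",.015,z0(700,38),z1l(295,413)),("topB",.015,z0(155,483),None),("topD",.015,z0(702,448),None),
("h1",.059,z0(350,217),z1l(153,521)),("h2",.059,z0(410,217),z1l(183,517)),("h3",.059,z0(427,452),None),("h4",.059,z0(370,455),None)]
for n,z,a,b in G:
    P[n]=onz(C[0],a,z);print(n,P[n].round(4),*( [] if b is None else [onz(C[1],b,z).round(4)]+[np.round(x,4) for x in tri([ray(C[0],a),ray(C[1],b)])]))
d=lambda a,b:np.linalg.norm(P[a]-P[b]).round(4)
y=lambda a,b:np.arctan2(*(P[b]-P[a])[1::-1])
print("len",d("lipA","farA"),d("lipB","farB"),d("c1","c2"),d("c1","c4"),d("tipA","tipB"),d("topA","topC"),d("h2","h3"),d("h1","h2"))
print("case yaw",y("c1","c2"),y("c4","c3"),y("lipB","lipA")-np.pi/2,y("farB","farA")-np.pi/2)
print("lid yaw",y("topA","topC"),y("topB","topD"),y("tipB","tipA")-np.pi/2,y("h3","h2")-np.pi/2)
print("groove",(P["lipA"]+P["lipB"])/2,"far",(P["farA"]+P["farB"])/2,"centre",sum(P[k] for k in("c1","c2","c3","c4"))/4)
print("handle",sum(P[k] for k in("h1","h2","h3","h4"))/4,"tip",(P["tipA"]+P["tipB"])/2,"top",sum(P[k] for k in("topA","topB","topC","topD"))/4)
E
python3 meas.py
```

```text
lipA [0.479  0.2705 0.06  ] [0.4785 0.2721 0.06  ] [0.4799 0.2713 0.0654] 0.0003
lipB [0.4763 0.1366 0.06  ] [0.4764 0.1375 0.06  ] [0.4769 0.1381 0.0627] 0.0001
farA [0.6629 0.267  0.06  ] [0.6632 0.2669 0.06  ] [0.6632 0.267  0.0597] 0.0001
farB [0.6615 0.1348 0.06  ] [0.6608 0.1335 0.06  ] [0.6624 0.1326 0.056 ] 0.0004
c1 [0.4391 0.2824 0.06  ]
c2 [0.6794 0.278  0.06  ] [0.6802 0.2775 0.06  ] [0.6806 0.2777 0.0578] 0.0004
c3 [0.6775 0.1229 0.06  ] [0.677  0.1235 0.06  ] [0.6767 0.124  0.0617] 0.0002
c4 [0.4361 0.1267 0.06  ] [0.4362 0.1291 0.06  ] [0.4384 0.1308 0.0668] 0.0001
tipA [ 0.4763 -0.129   0.006 ] [ 0.4772 -0.1273  0.006 ] [ 0.4762 -0.1299  0.0031] 0.0005
tipB [ 0.5101 -0.2544  0.006 ]
topA [ 0.4973 -0.1227  0.015 ] [ 0.4987 -0.122   0.015 ] [ 0.4979 -0.1229  0.0141] 0.0007
topC [ 0.6599 -0.0789  0.015 ] [ 0.6609 -0.0769  0.015 ] [ 0.6614 -0.0796  0.0111] 0.0005
topB [ 0.5311 -0.2487  0.015 ]
topD [ 0.6945 -0.2034  0.015 ]
h1 [ 0.5731 -0.1334  0.059 ] [ 0.5744 -0.1317  0.059 ] [ 0.5739 -0.1344  0.0562] 0.0007
h2 [ 0.5882 -0.1304  0.059 ] [ 0.5924 -0.1269  0.059 ] [ 0.5908 -0.1325  0.053 ] 0.0022
h3 [ 0.6061 -0.1964  0.059 ]
h4 [ 0.5911 -0.2004  0.059 ]
len 0.184 0.1852 0.2403 0.1557 0.1298 0.1683 0.0684 0.0153
case yaw -0.018324613777734085 -0.015678274411384075 -0.020375553357609322 -0.010844558122108383
lid yaw 0.26337313355808223 0.2701167018549052 0.26341486169585804 0.26518936740038046
groove [0.47762316 0.20353185 0.06      ] far [0.66220442 0.20092433 0.06      ] centre [0.55802485 0.20251716 0.06      ]
handle [ 0.58961674 -0.16514719  0.059     ] tip [ 0.49322912 -0.19172475  0.006     ] top [ 0.59569944 -0.16343742  0.015     ]
```

Sizes agree with the text: the lip-to-far-lip distance is 184–185 mm against 186, the case is 240x156, and the tongue is 130 wide. Triangulated heights come out near 60 mm for the case, and near 3, 11–14 and 53–56 mm for the lid features, within error. Next step is to grasp and lift.

```bash
cat >> h.py <<'E'
G=np.array([.4772,.2036,.045]);YC=-.0165
def lidpose(x,z,th,H,y=0.):
    """TCP pose for tongue tip at (x,y,z) m of groove_mouth, tilt th rad, H = TCP above lid underside"""
    A=Ro.from_euler("z",YC);return G+A.apply(np.array([x,y,z])+Ro.from_euler("y",-th).apply([.1,0,H])),quat(YC,th)
E
python3 - <<'E'
from h import *
for x,z,t in[(.02,.05,.21),(-.016,.001,.21),(-.016,0,0)]:
    print(arm.ik(*lidpose(x,z,t,.092)) is not None)
p=np.array([.5897,-.1653,.16]);q=quat(.265)
arm.movep(p,q);p[2]=.092;arm.line_to(p,.1)
print(arm.read_time(),arm.read_tool_pos(),arm.read_ft_force())
arm.move_gripper(0.0,100);print(arm.read_opening(),arm.read_finger_force(),arm.read_ft_force(),arm.read_tool_pos())
p[2]=.25;arm.line_to(p,.15);arm.pause(.2)
print(arm.read_time(),arm.read_tool_pos(),arm.read_ft_force(),arm.read_wrist_torque(),arm.read_opening())
arm.movep(*lidpose(.02,.07,.21,.092));arm.pause(.2)
print(arm.read_time(),arm.read_tool_pos(),lidpose(.02,.07,.21,.092)[0],arm.read_ft_force(),arm.read_wrist_torque(),arm.read_opening())
cv2.imwrite("pics/i0.png",snapshot("wrist"));cv2.imwrite("pics/i0s.png",snapshot("scene"))
a=cv2.imread("pics/i0.png");b=cv2.imread("pics/i0s.png")[120:270,250:400]
cv2.imwrite("pics/i.png",np.hstack([cv2.resize(a,(400,300)),cv2.resize(b,(300,300))]))
E
```

```text
True
True
True
6.2667 [ 0.59020254 -0.1651986   0.09245538] [-0.09716197 -0.04594016 -0.22896626]
0.1729138728685774 98.31883907318115 [-0.88260099 -0.3744296   2.02668708] [ 0.58972051 -0.16542117  0.09236575]
8.3083 [ 0.58937568 -0.16528259  0.24907164] [-0.08310834  0.20058482 -3.17876196] [ 0.01959651  0.01485684 -0.02481011] 0.17398837550647225
9.8833 [0.57648671 0.20030222 0.22577643] [0.57581136 0.20197276 0.22582483] [-0.03183221  0.44194114 -3.18365705] [ 0.0043899   0.38699458 -0.03055651] 0.17417704295166372
```

View pics/i.png

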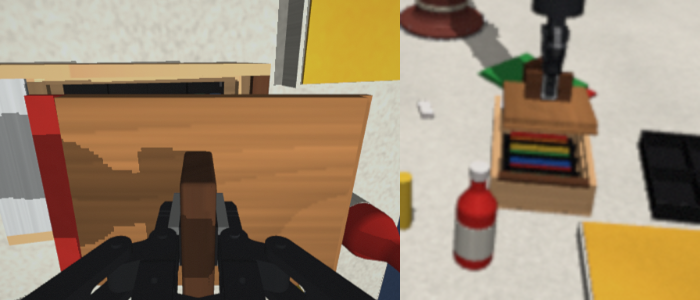

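The wrist view shows the lid tilted and held upright by the handle, with its red tongue over the metal lip side and the corner near montage (26,96), i.e. full (33,123). I'll check the in-hand pose by predicting that corner.

```bash
python3 - <<'E'
from h import *
p,q=np.array(arm.read_tool_pos()),np.array(arm.read_eef_rot());print(arm.read_time(),p,lidpose(.02,.07,.21,.092)[0],(Ro.from_quat(q)*Ro.from_quat(lidpose(0,0,.21,.092)[1]).inv()).as_rotvec())
im=cv2.imread("pics/i0.png");c=cam("wrist",(p,q))
m=cv2.inRange(cv2.cvtColor(im,cv2.COLOR_BGR2HSV),(0,190,60),(4,255,255))|cv2.inRange(cv2.cvtColor(im,cv2.COLOR_BGR2HSV),(175,190,60),(180,255,255));m[:,150:]=0
k=max(cv2.findContours(m,0,2)[0],key=cv2.contourArea).reshape(-1,2);print("red quad",cv2.approxPolyDP(k,4,True).reshape(-1,2).tolist())
T=Ro.from_quat(q).as_matrix()
for n,l in [("tipA",(-.1,.065,.006)),("rootA",(-.078,.065,.006)),("topA",(-.078,.065,.015)),("topC",(.092,.065,.015)),("tipC",(.1,.065,.006))]:
    t=np.array([l[1],l[0],.0925-l[2]]);print(n,proj(c,p+T@t).round(1))
E
```

```text
9.9833 [0.57623105 0.20100503 0.22582313] [0.57581136 0.20197276 0.22582483] [-1.72388623e-04 -6.71216738e-05 -1.69892631e-03]
red quad [[35, 122], [79, 346], [103, 328], [68, 129], [75, 122]]
tipA [ 29.3 120.3]
rootA [ 78.6 120.3]
topA [ 68.4 123.1]
topC [471.6 123.1]
tipC [477.5 120.4]
```

```bash
python3 - <<'E'
from h import *
H=.0924;th=.20
def go(x,z,th,v,y=0):
    p,q=lidpose(x,z,th,H,y);arm.line_to(p,v,ori=q)
def rep(n):
    f=Ro.from_euler("z",-YC).apply(arm.read_ft_force());p=np.array(arm.read_tool_pos());print(n,round(arm.read_time(),2),f.round(2),np.round(arm.read_wrist_torque(),2))
go(.012,.02,th,.1);arm.pause(.5);rep("free")
go(.008,.002,th,.05);arm.pause(.3);rep("mouth")
for x in(.002,-.003,-.006,-.008,-.010,-.012):
    go(x,.0015,th,.03);arm.pause(.25);rep(x)
    if abs(f:=arm.read_ft_force()[0])>14: break
p,q=lidpose(x,.0015,th,H);print((np.array(arm.read_tool_pos())-p).round(4))
E
```

```text
free 11.14 [-0.29 -0.11 -3.36] [0.03 0.37 0.  ]
mouth 11.96 [-0.3  -0.51 -3.3 ] [ 0.03  0.34 -0.03]
0.002 12.56 [ 0.14 -0.39 -2.15] [0.03 0.34 0.05]
-0.003 13.12 [ 0.39  0.26 -3.35] [ 0.02  0.37 -0.06]
-0.006 13.62 [ 0.3   0.53 -3.  ] [ 0.04  0.37 -0.04]
-0.008 14.12 [ 1.98 -0.43 -3.3 ] [-0.04  0.   -0.08]
-0.01 14.62 [ 2.87 -0.76 -3.04] [-0.14 -0.53 -0.13]
-0.012 15.12 [ 4.89 -0.24 -4.16] [-0.22 -0.85 -0.13]
[ 0.0009 -0.0001  0.0004]
```

```bash
python3 - <<'E'
from h import *
H=.0924;th=.18
def go(x,z,th,v,y=0):
    p,q=lidpose(x,z,th,H,y);arm.line_to(p,v,ori=q)
def rep(n):
    f=Ro.from_euler("z",-YC).apply(arm.read_ft_force());e=np.array(arm.read_tool_pos())-lidpose(x,.001,th,H)[0];print(n,round(arm.read_time(),2),f.round(2),np.round(arm.read_wrist_torque(),2),e.round(4));return f[0]
for x in(-.013,-.0145,-.016,-.017,-.018):
    go(x,.001,th,.03);arm.pause(.3)
    if rep(x)>8.8: break
E
```

```text
-0.013 15.68 [ 5.27 -0.61 -1.8 ] [-0.27 -0.91 -0.13] [ 0.0013 -0.0001  0.0007]
-0.0145 16.23 [ 5.33 -2.   -2.27] [-0.31 -1.1  -0.16] [ 0.0017 -0.0002  0.0008]
-0.016 16.77 [ 7.21 -1.32 -3.15] [-0.33 -1.38 -0.08] [ 0.0022 -0.0002  0.001 ]
-0.017 17.32 [ 7.06 -0.71 -3.88] [-0.34 -1.45 -0.08] [ 0.0026 -0.0002  0.0011]
-0.018 17.88 [ 8.45 -1.67 -2.7 ] [-0.39 -1.64 -0.11] [ 0.0029 -0.0003  0.0011]
```

```bash
python3 - <<'E'
from h import *
H=.0924;x=-.0193
def rep(th,z):
    f=Ro.from_euler("z",-YC).apply(arm.read_ft_force());p=np.array(arm.read_tool_pos());R=Ro.from_quat(arm.read_eef_rot())
    # actual tip by forward model
    t=p+R.apply([0,-.1,H]);t=Ro.from_euler("z",-YC).apply(t-G);fz=Ro.from_euler("z",-YC).apply(p+R.apply([0,.1,H])-G)
    print(round(th,3),round(arm.read_time(),2),f.round(2),"tip",t.round(4),"far",fz.round(4),np.round(arm.read_wrist_torque(),2));return f
for th,z in((.18,.001),(.14,.0005),(.10,0.),(.07,0.),(.045,0)):
    p,q=lidpose(x,z,th,H);arm.line_to(p,.03,ori=q);arm.pause(.3);f=rep(th,z)
    if f[0]>13 or f[2]>15: print("stop");break
    if f[0]<8.6: x-=.0007
    if f[0]>10.5: x+=.0007
cv2.imwrite("pics/low.png",snapshot("wrist"))
E
```

```text
0.18 18.43 [ 9.4  -1.58 -3.32] tip [-0.0152  0.0001  0.0017] far [ 0.1813 -0.0002  0.0389] [-0.43 -1.85 -0.15]
0.14 19.07 [ 9.46 -1.76 -0.78] tip [-0.015   0.0001  0.0014] far [ 0.1828 -0.0002  0.0309] [-0.42 -1.72 -0.13]
0.1 19.71 [ 9.32 -2.01  0.64] tip [-0.0149  0.0001  0.0009] far [ 0.1839 -0.0002  0.0225] [-0.33 -1.63 -0.14]
0.07 20.29 [ 7.21 -0.63 -1.79] tip [-0.015   0.      0.0008] far [ 0.1844 -0.0002  0.0164] [-0.39 -1.53 -0.11]
0.045 20.84 [ 8.71 -1.89 -1.74] tip [-0.0154  0.      0.0007] far [ 0.1843 -0.0002  0.0114] [-0.36 -1.72 -0.14]
```

View pics/low.png

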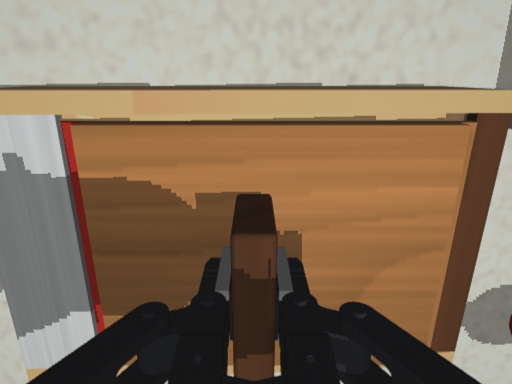

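The tongue is under the metal lip, and the far tongue is at the dark lip's edge near u=470, descending freely. I'll continue down, then let the spring push back.

```bash
python3 - <<'E'
from h import *
H=.0924;x=-.0198
def rep(n):
    f=Ro.from_euler("z",-YC).apply(arm.read_ft_force());p=np.array(arm.read_tool_pos());R=Ro.from_quat(arm.read_eef_rot())
    t=p+R.apply([0,-.1,H]);t=Ro.from_euler("z",-YC).apply(t-G);fz=Ro.from_euler("z",-YC).apply(p+R.apply([0,.1,H])-G)
    print(n,round(arm.read_time(),2),f.round(2),"tip",t.round(4),"far",fz.round(4),np.round(arm.read_wrist_torque(),2));return f
for th,z in((.025,0),(.01,-.0005),(0.,-.0007),(-.01,-.001),(-.017,-.001),(-.024,-.001)):
    p,q=lidpose(x,z,th,H);arm.line_to(p,.03,ori=q);arm.pause(.3);f=rep(th)
    if f[0]>14 or f[2]>6: print("stop");break
    if f[0]<8.4: x-=.0007
    if f[0]>10.5: x+=.0007
E
```

```text
0.025 21.44 [ 8.47 -1.21 -0.48] tip [-0.0154 -0.      0.0006] far [ 0.1845 -0.0002  0.0073] [-0.35 -1.66 -0.09]
0.01 21.99 [ 7.94 -1.69  0.51] tip [-0.0153  0.      0.0002] far [ 0.1846 -0.0002  0.0039] [-0.32 -1.62 -0.14]
0.0 22.54 [ 8.57 -1.27  0.51] tip [-0.0157  0.      0.    ] far [ 0.1843 -0.0003  0.0019] [-0.34 -1.68 -0.07]
-0.01 23.09 [ 7.23 -1.72  0.74] tip [-0.016   0.0001  0.0001] far [ 1.84e-01 -2.00e-04 -1.00e-04] [-0.43 -1.49 -0.1 ]
-0.017 23.64 [ 5.76 -1.43  6.49] tip [-0.0162  0.      0.0006] far [ 0.1838 -0.0002 -0.0007] [-0.72 -1.91 -0.18]
stop
```

Vertical contact with the far end at ledge height means the lid is down flat behind the lip. Ease back with the spring and release.

```bash
python3 - <<'E'
from h import *
H=.0924
def rep(n):
    f=Ro.from_euler("z",-YC).apply(arm.read_ft_force());p=np.array(arm.read_tool_pos());R=Ro.from_quat(arm.read_eef_rot())
    t=Ro.from_euler("z",-YC).apply(p+R.apply([0,-.1,H])-G);print(n,round(arm.read_time(),2),f.round(2),"tip",t.round(4))
for x in(-.017,-.0145):
    p,q=lidpose(x,-.0006,-.011,H);arm.line_to(p,.02,ori=q);arm.pause(.3);rep(x)
arm.move_gripper(1.0);arm.pause(.3);rep("open")
p,q=lidpose(-.0145,-.0006,0,H);p=np.array(p);p[2]+=.12;arm.line_to(p,.15,ori=q)
p2=p+[0,.04,.06];arm.movep(p2,q);arm.pause(.3);rep("up")
pose=(arm.read_tool_pos(),arm.read_eef_rot());im=snapshot("wrist");cv2.imwrite("pics/end.png",im)
t=snapshot("top");cv2.imwrite("pics/endt.png",t)
c=cam("wrist",pose);g=lambda l:proj(c,G+Ro.from_euler("z",YC).apply(l))
print("handle top pred",[g((a,b,.059)).round(1) for a in(.082,.098) for b in(.035,-.035)],"lip",g((0,0.05,.015)),"far lip",g((.186,.05,.015)),"topC home",g((.182,.06,.015)),"topA home",g((.012,.06,.015)))
cv2.imwrite("pics/endm.png",np.hstack([im,cv2.resize(t[90:310,30:450],(288,384))]))
E
```

```text
-0.017 24.28 [ 3.98 -2.99  6.25] tip [-0.0145 -0.      0.0005]
-0.0145 24.86 [-1.52 -3.33 10.29] tip [-0.0146 -0.0002  0.001 ]
open 25.84 [-0.66 -0.31  0.8 ] tip [-0.0145 -0.     -0.0006]
up 27.49 [0.21 0.12 0.21] tip [-0.0155  0.0388  0.1783]
handle top pred [array([250.7, 183. ]), array([251. , 255.6]), array([269.4, 183. ]), array([268.3, 255.6])] lip [165.69199328 154.41677817] far lip [359.47083059 154.27747358] topC home [356.30614422 143.94517958] topA home [177.40972786 144.08705772]
```

View pics/endm.png

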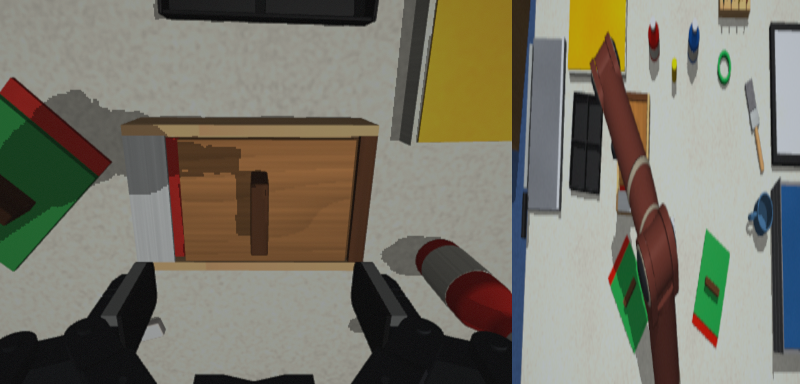

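```bash
python3 - <<'E'
import cv2,numpy as np
im=cv2.imread("pics/end.png")
for r in(185,250): print(r,"lip side",[(u,im[r,u].tolist()) for u in range(164,188,2)],"far",[(u,im[r,u].tolist()) for u in range(340,362,2)])
m=(im[190:250,235:285].max(2)<75);print([np.where(m[k])[0][[0,-1]]+235 for k in(15,30,45)])
E
python3 - <<'E'
from h import *
c=cam("wrist",(arm.read_tool_pos(),arm.read_eef_rot()));g=lambda l:proj(c,G+Ro.from_euler("z",YC).apply(l)).round(1)
for b in(.033,-.03):
  for d in(0,-.002,-.0045): print(b,d,"lip",g((0,b,.015)),"root",g((.012+d,b,.015)),"board end",g((.182+d,b,.015)),"farlip",g((.186,b,.015)),"handle",g((.082+d,b,.059)),g((.098+d,b,.059)))
E
```

```text
185 lip side [(164, [90, 90, 89]), (166, [101, 101, 99]), (168, [104, 103, 101]), (170, [27, 31, 126]), (172, [24, 30, 127]), (174, [27, 32, 128]), (176, [27, 30, 129]), (178, [19, 20, 83]), (180, [37, 58, 106]), (182, [55, 91, 132]), (184, [54, 90, 131]), (186, [53, 89, 130])] far [(340, [55, 92, 133]), (342, [55, 92, 134]), (344, [54, 92, 133]), (346, [56, 93, 134]), (348, [55, 92, 133]), (350, [54, 92, 135]), (352, [37, 58, 85]), (354, [15, 21, 30]), (356, [26, 42, 64]), (358, [30, 45, 70]), (360, [31, 45, 70])]
250 lip side [(164, [149, 150, 147]), (166, [149, 149, 146]), (168, [147, 147, 145]), (170, [149, 149, 146]), (172, [150, 150, 146]), (174, [68, 69, 88]), (176, [25, 29, 125]), (178, [25, 29, 124]), (180, [26, 31, 125]), (182, [27, 30, 124]), (184, [21, 29, 79]), (186, [47, 78, 112])] far [(340, [47, 79, 114]), (342, [46, 78, 113]), (344, [48, 79, 114]), (346, [33, 55, 78]), (348, [13, 18, 27]), (350, [29, 44, 69]), (352, [30, 45, 70]), (354, [29, 43, 68]), (356, [30, 43, 67]), (358, [30, 43, 67]), (360, [28, 44, 66])]
[array([250, 268]), array([237, 267]), array([250, 267])]
0.033 0 lip [167. 172.] root [179.2 172. ] board end [353. 172.] farlip [357.1 172. ] handle [250.3 185.8] [268.9 185.8]
0.033 -0.002 lip [167. 172.] root [177.2 172. ] board end [350.9 172. ] farlip [357.1 172. ] handle [248.  185.8] [266.6 185.8]
0.033 -0.0045 lip [167. 172.] root [174.6 172. ] board end [348.4 172. ] farlip [357.1 172. ] handle [245.1 185.8] [263.7 185.8]
-0.03 0 lip [172.  230.6] root [183.6 230.6] board end [347.3 230.5] farlip [351.1 230.5] handle [250.6 251.2] [268.  251.2]
-0.03 -0.002 lip [172.  230.6] root [181.6 230.6] board end [345.4 230.5] farlip [351.1 230.5] handle [248.4 251.2] [265.8 251.2]
-0.03 -0.0045 lip [172.  230.6] root [179.2 230.6] board end [343.  230.5] farlip [351.1 230.5] handle [245.7 251.2] [263.1 251.2]
```

The handle edges (250 and 268) match the home position (250.3 and 268.9), and the far gap is about 4 px as it should be. The lid is home and flat under both lips, and the robot is clear.

```bash
python3 -c "
from station import *
print(ticket.finish_job())"
```

```text
the job is handed in; nothing more can be done
None
```

The case is closed and the job is handed in: the last wrist image shows the lid flat and home under both lips, with the gripper open and clear, at about 27.5 s of the 51 s allowed; I moved nothing else on the table.

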